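Index a clock dial to twelve and pin the table

ROBOT

A 6-joint arm with a two-finger parallel gripper is mounted at the origin on the work surface. World frame = base frame: x ahead of the robot, y to its left, z up, the work surface at z = 0. Lengths are in m, angles in rad, forces in N, time in s.
With the tool pointing down it reaches from about 0.325 to 0.9 m from the base axis. Payload 6.1 kg.
Tool frame: the origin (TCP) lies between the finger pads; the fingertips stand 11 mm ahead of it and the grasp point (between the pads) lies 8 mm behind it; z points along the fingers, x is the direction in which the jaws open and shut, and the axes are right-handed (so a half turn about z gives the same grasp; the last joint's range is limited). The gripper opens to 85 mm and grips with 20 to 120 N. Pads are 22 mm wide; open, the fingers measure 114 mm over their backs; the gripper's body (76 mm by 85 mm) begins 54 mm behind the grasp point. The pads swing forward as they close: fully open they stand 13 mm farther back than shut.
Start: joints at [-1.241, 0.22, 1.526, -0, 1.395, -0.126], TCP at [0.275, -0.561, 0.242] pointing down, gripper open.
Joint ranges: [-2.98, 2.98], [-0.91, 2.08], [0.09, 2.57], [-1.24, 4.39], [0.2, 2.65], [-2.68, 2.68]. Speed limits (rad/s): [2.57, 2.57, 3.01, 3.14, 3.14, 3.14].

INTERFACE

Orientations are given as a 3x3 rotation matrix whose columns are the frame's x, y, z axes.
In Python, from workcell import robot, viewer, finder gives the robot as it stands.
- The arm moves only by the shell command python3 -m handwheel 'ROWS' [FORCE]. ROWS is JSON, a list of rows, each a list of 3 entries, a list of its own where there are three numbers: the opening, from 0 (shut) to 1 (fully open), then the shift along the tool's x, y, z in cm, then the turn about the tool's z in rad. In form: [[claw, [tx, ty, tz], twist], ...]. A call has exactly 10 rows; each row shifts and turns the commanded pose from where the row before left it, along the tool's axes as they then stand; what a row does not reach is not made up. A row lasts 1/10 s, in which the tool goes at most 50 mm and 8.59 degrees, less where a joint would pass 70% of its speed; a pose out of reach is approached as far as the arm can. A call with a gripper value outside its range is refused whole. The fingers move at their own pace and stop on an object; FORCE is the grip in N (left out, the last holds). Time passes only in rows, so rows that do not move let the fingers close, or fill a call up. It gives the time, the measured TCP pose, the force and the opening at its end, in the units of the state.
- robot.observe(): the state, without advancing time (a new reading comes with each control period).
- viewer.snapshot(name): name is "side" or "top" or "wrist"; returns the picture (420x560x3 uint8, blue, green, red); there is no depth.
- viewer.get_calibration(name): a dict with "fx", "fy", "cx", "cy" (pixels), "cam_to_world" (4x4, takes a point from camera to world coordinates). Camera axes: x right, y up, looking along -z (the intrinsics and any distortion apply to the point x, -y, -z); pixel columns grow to the right and rows downward; lengths in m; the calibration is good to about 2 mm. A picture is of the moment at which its call begins: read the wrist's pose just before it. get_calibration takes no time and is no camera call; for the wrist camera it gives the pose at the moment of the call.
- robot.job_done(): hands the job in, once; it reports no verdict.
Trained networks look in the newest picture that a camera, given by its name, has taken for a name from the list of things; names that differ only in an ending like _2 or _b are one class to them, and where a whole thing is asked for, a point or a joint stands for the part that bears it (a point fixed in the world has none). Each returns a list of dicts, best first, with "conf" (0 to 1); they miss things now and then, are a little off and sometimes report something else, mostly with a low value. They report only what shows in the picture. A call takes as long as a camera call.
- finder.silhouettes(camera, query): "mask" (420x560 bool, what is visible of it) and "position" ([column, row] in pixels, amid what is visible of it).
- finder.landmark_of(camera, query): "position" ([column, row] in pixels: a listed point, or the origin of a listed thing).
The state is a dict: "clock": time; "q": joint angles; "joint_vel": joint speeds; "joint_torque": joint torques, N m; "tool_pos": TCP position; "orientation": TCP orientation; "wrist_force": force on the tool from outside, world axes, zero at the start; "ft_torque": the same for the moment, N m; "finger_gap": finger opening in m.
Only numpy, scipy, OpenCV 4.12 (cv2) and the standard library are available. Lean on these libraries where they do the work, as an engineer would, in place of code of your own. Each camera call takes 0.05 s, during which the arm holds its last target.

TASK

The clock dial on the rotary index table is to be drilled at twelve: turn the table, pushing its upright hand posts, until the dial's twelve o'clock mark (the double bar) faces the index bracket, and lock it there with the index pin from the tool block, through the bracket's bush and fully home in the table's slot, its head down on the bracket. The pin goes home only when the slot comes under it, so turn gently by feel, stop as soon as the table locks, and never force pin or table. Keep off the dial face, leave the other things on the bench alone, and let go of everything.

Things in the scene. Friction and masses are not known exactly. Their poses are not given: they have to be found in the camera images.
- index_base: Fixed green cast base of the rotary index table, foot 188 mm across. Origin on the bench on the table's axis, z up, x axis towards the index bracket: a column (36 mm wide, 126 to 152 mm from the axis) with a flat arm, 36 mm wide and 16 mm thick, reaching in over the table's rim to 82 mm from the axis; arm underside 61 mm, top 77 mm above the bench.
- bush (a point): Centre of the round bush hole in the bracket arm, at the arm's top face: 98 mm from the table's axis along the base's x, 77 mm above the bench. Through hole 11.2 mm wide, 16 mm long, 1.5 mm lead-in; 3 mm below it lies the table's rim face (58 mm above the bench).
- turntable: Slotted steel table, radius 105 mm, 16 mm thick; origin on its vertical axis at its underside, 42 mm above the bench; x axis towards twelve. Turns endlessly either way, low drag (about 0.07 N m, 1 N at a post), no stops or catches, runs on a little if pushed fast. Rim has 12 through slots, 30 degrees apart, one at each hour, 11 mm wide, from 90 mm out to the rim.
- post (a point): Top centre of one of four equal hand posts to push: upright steel pins 12 mm thick, standing on the turning table 72 mm from its axis, at 45 (this one), 135, 225 and 315 degrees counterclockwise from twelve (from above). Tops 99 mm above the bench; the table's face at their foot is 59 mm above the bench.
- dial: White clock dial, 120 mm across, 3 mm thick, clamped on the table and turning with it; origin on the axis under the dial, x axis towards twelve. Face 62 mm above the bench, not to be touched. A brass hub nut, 25 mm across, stands in the middle up to 74 mm above the bench, with a thin stud to 83 mm.
- twelve (a point): Twelve o'clock mark: outer end of the double bar on the dial, 56 mm from the axis, 62 mm above the bench. All other hours have a single bar. The slot of twelve lies in this same direction from the axis. At the start it may be on any side, at least 34 degrees from the bracket.
- pin_grip (a point): Loose steel index pin, about 120 g: round knurled head 22 mm across, 34 mm high; below it a shank 10 mm thick, 28 mm long, nose chamfered 0.6 mm. This point: on its axis, middle of the head. Head underside 17 mm below it. Home in the bracket it is 94 mm above the bench (shank 9 mm into a slot); standing in the bush on the table's face between slots, 103 mm.
- pin_nose (a point): Tip of the pin's shank, on its axis, 45 mm below pin_grip. Let go in the bush between slots, the pin stays standing there with its nose on the table, and drops home by its own weight when a slot comes slowly under it; the table is then locked but for about 1 mm of play, and a push of over 12 N then strains the pin.
- block_hole (a point): Mouth of the hole where the pin stands at the start, head down on the fixed dark wood tool block (70 x 170 mm, 40 mm high). Hole 13 mm wide, 32 mm deep, upright, near one end of the block. Axes: y along the block, z up. Three small screwdrivers, tops to 104 mm above the bench, stand in its other half, 70 mm or more away.
- jar: Bystander: small closed glass jar, 54 mm across, 62 mm high, origin in the middle of its foot.
- tin: Bystander: round flat parts tin, 92 mm across, 30 mm high, origin in the middle of its foot.
- screwdriver: Bystander: screwdriver, 160 mm, lying on the bench along its own x.
- loupe: Bystander: black eye loupe, 36 mm across, 28 mm high, standing on its small end.

How it is judged:
By the outcome, as a careful person would: the job done as asked, in the order asked, and still so for the second after the job is handed in, with the robot touching nothing.
It also fails if it takes over 72 s, if anything falls off the work surface, if the arm or the gripper's body presses on something with over 40 N, if the wrist force passes 120 N, or if a joint passes its speed limit or range.

## Working session

There is one attempt and no reset: what is moved stays moved. The work goes in short steps, Python scripts to look and compute and a shell command to move; the robot and the scene stay as the last step left them, time stands still between calls to the robot, and variables do not carry over. Pictures are saved under pics/ and viewed, and the job is handed in when it is done.

```bash
ls; mkdir -p pics
cat > h.py <<'E'
import numpy as np, cv2
from workcell import robot, viewer, finder
def snap(n,f):
    im=viewer.snapshot(n); cv2.imwrite('pics/'+f+'.png',im); return im
def ray(n,px,z,c=None):
    c=c or viewer.get_calibration(n)
    T=np.array(c['cam_to_world'])
    d=T[:3,:3]@np.array([(px[0]-c['cx'])/c['fx'],-(px[1]-c['cy'])/c['fy'],-1])
    o=T[:3,3]; return o+d*(z-o[2])/d[2]
def proj(n,p,c=None):
    c=c or viewer.get_calibration(n)
    T=np.linalg.inv(np.array(c['cam_to_world'])); q=T[:3,:3]@np.array(p)+T[:3,3]
    return [c['cx']+c['fx']*q[0]/-q[2], c['cy']-c['fy']*q[1]/-q[2]]
E
python3 - <<'E'
from h import *
np.set_printoptions(precision=4,suppress=True)
for n in ['top','side','wrist']:
    snap(n,n+'0'); c=viewer.get_calibration(n); print(n,{k:(np.round(v,3).tolist()) for k,v in c.items()})
hs={'bush':.077,'post':.099,'twelve':.062,'pin_grip':.057,'block_hole':.04,'dial':.059,'index_base':0,'turntable':.042,'jar':0,'tin':0,'screwdriver':0,'loupe':0}
for n in ['top','side']:
  for k,z in hs.items():
    r=finder.landmark_of(n,k)
    for x in r[:4]: print(n,k,round(x['conf'],2),np.round(x['position'],1),np.round(ray(n,x['position'],z),4))
print(robot.observe())
E
```

```text
pics
top {'fx': 381.057, 'fy': 381.057, 'cx': 275.163, 'cy': 205.607, 'cam_to_world': [[-0.005, 0.985, -0.17, 0.349], [-1.0, -0.003, 0.009, 0.028], [0.008, 0.17, 0.985, 1.12], [0.0, 0.0, 0.0, 1.0]]}
side {'fx': 399.586, 'fy': 399.586, 'cx': 279.086, 'cy': 209.481, 'cam_to_world': [[-0.896, 0.232, -0.379, 0.113], [-0.443, -0.43, 0.786, 0.823], [0.019, 0.873, 0.488, 0.59], [0.0, 0.0, 0.0, 1.0]]}
wrist {'fx': 300.296, 'fy': 300.296, 'cx': 280.837, 'cy': 204.045, 'cam_to_world': [[0.441, 0.851, 0.285, 0.348], [-0.898, 0.419, 0.139, -0.525], [-0.002, -0.317, 0.948, 0.373], [0.0, 0.0, 0.0, 1.0]]}
top bush 0.86 [287.3 161.9] [ 0.6552 -0.0165  0.077 ]
top post 0.66 [295.4 172.1] [ 0.6196 -0.0377  0.099 ]
top twelve 0.86 [308.6 174.2] [ 0.6231 -0.0777  0.062 ]
top twelve 0.28 [206.7 155.8] [0.6784 0.2147 0.062 ]
top pin_grip 0.44 [202.7 229.5] [0.466  0.2212 0.057 ]
top pin_grip 0.18 [131.5 292.9] [0.2939 0.4095 0.057 ]
top block_hole 0.86 [205.8 230.4] [0.4652 0.2155 0.04  ]
top dial 0.59 [301.9 194.3] [ 0.5651 -0.0578  0.059 ]
top index_base 0.73 [298.4 199.1] [ 0.5625 -0.0518  0.    ]
top 
[... 730 characters left out ...]
.9 186.5] [ 0.3176 -0.4461  0.    ]
side screwdriver 0.88 [137.5 317.3] [0.6247 0.4083 0.    ]
side loupe 0.73 [283.8 394.5] [0.2854 0.431  0.    ]
{'clock': 1.35, 'q': array([-1.2411,  0.2204,  1.5265, -0.    ,  1.3947, -0.1261]), 'joint_vel': array([-0.0004, -0.0004, -0.0001,  0.0012,  0.0008, -0.0002]), 'joint_torque': array([ -0.0005, -49.6839, -38.9726,  -0.0003,   0.0009,  -0.    ]), 'tool_pos': array([ 0.2751, -0.5612,  0.2423]), 'orientation': array([[ 0.4402, -0.8979, -0.    ],
       [-0.8979, -0.4402,  0.0001],
       [-0.0001, -0.    , -1.    ]]), 'wrist_force': array([ 0.5994,  0.5932, -0.6765]), 'ft_torque': array([ 0.0048, -0.0145,  0.0337]), 'finger_gap': 0.08513317872996695}
```

Run:
```python
import cv2
t=cv2.imread('pics/top0.png'); cv2.imwrite('pics/top0c.png',cv2.resize(t[110:260,170:370],None,fx=4,fy=4,interpolation=cv2.INTER_CUBIC))
t=cv2.imread('pics/side0.png'); cv2.imwrite('pics/side0c.png',cv2.resize(t[140:290,190:390],None,fx=4,fy=4,interpolation=cv2.INTER_CUBIC))
```

```text
(no output)
```

View pics/top0.png

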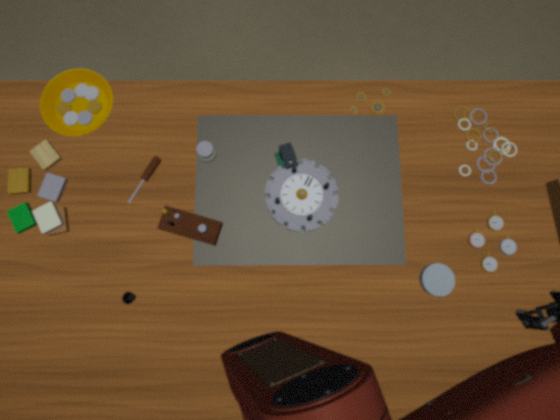

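```bash
sleep 1
```

```text
(no output)
```

View pics/side0.png

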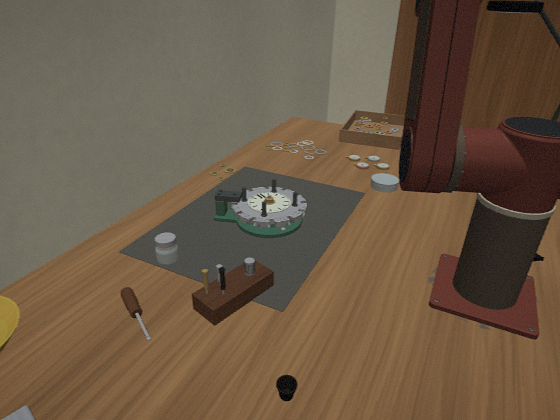

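View pics/top0c.png

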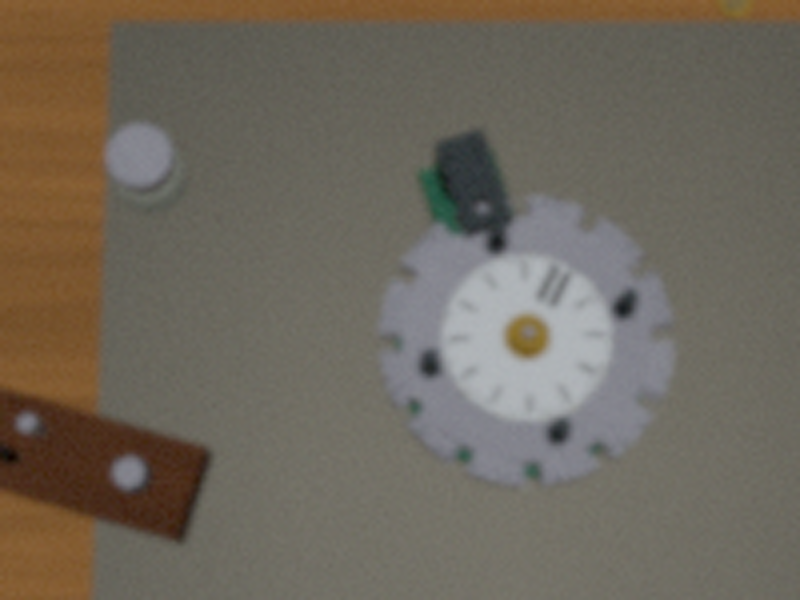

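View pics/side0c.png

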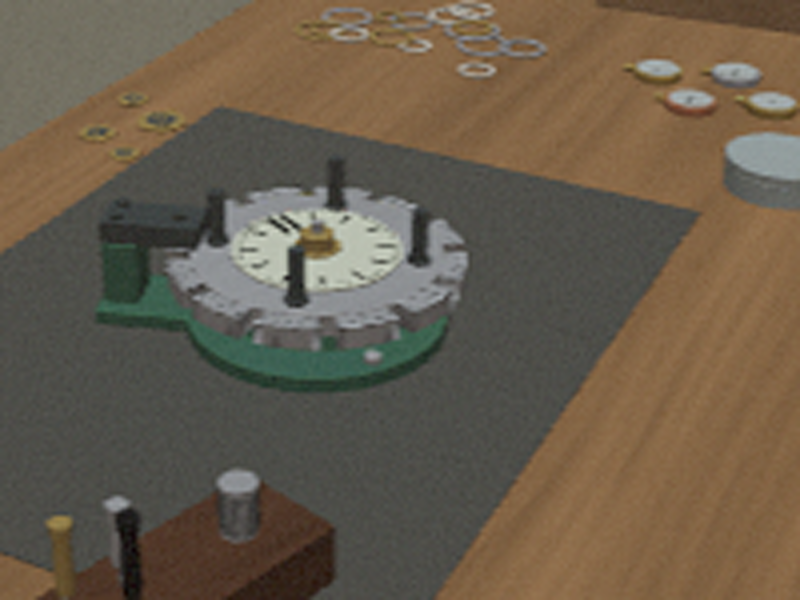

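The top view shows the hub at about (302,194) px, the bush at (287,162) and the double bar at (308,181). Twelve is roughly 54° short of the bracket, counter-clockwise. The pin stands at about (202,229). Next I'll bring the wrist camera over the table for an accurate measurement.

```bash
python3 -m handwheel '[[1,[-1,-1.6,0],0],[1,[-2.6,-4.1,0],0],[1,[-2.6,-4.1,0],0],[1,[-2.6,-4.1,0],0],[1,[-2.6,-4.1,0],0],[1,[-2.6,-4.1,0],0],[1,[-2.6,-4.1,0],0],[1,[-2.6,-4.1,0],0],[1,[-2.6,-4.1,0],0],[1,[-2.6,-4.1,0],0]]' 
python3 -m handwheel '[[0,[-2.6,-4.1,0],0],[0,[-2.6,-4.1,0],0],[0,[-2,-3.2,0],0],[0,[-1,-1.6,0],0],[0,[0,0,0],0],[0,[0,0,0],0],[0,[0,0,0],0],[0,[0,0,0],0],[0,[0,0,0],0],[0,[0,0,0],0]]'
python3 - <<'E'
from h import *
np.set_printoptions(precision=4,suppress=True)
n='wrist'; c=viewer.get_calibration(n); snap(n,'w1'); o=robot.observe(); print(o['tool_pos'],o['q'],o['orientation'][:,0])
hs={'bush':.077,'post':.099,'twelve':.062,'pin_grip':.057,'dial':.059,'index_base':0,'turntable':.042}
for k,z in hs.items():
    r=finder.landmark_of(n,k)
    for x in r[:5]: print(n,k,round(x['conf'],2),np.round(x['position'],1),np.round(ray(n,x['position'],z,c),4))
E
```

```text
clock: 2.35
tool_pos: [0.514, -0.1697, 0.2426]
orientation: [[0.441, -0.898, 0.001], [-0.898, -0.441, -0.0], [0.0, -0.001, -1.0]]
wrist_force: [1.2, -0.5, -0.6]
finger_gap: 0.0857
clock: 3.35
tool_pos: [0.5939, -0.0425, 0.2424]
orientation: [[0.439, -0.898, 0.0], [-0.898, -0.439, -0.0], [0.0, -0.0, -1.0]]
wrist_force: [-0.6, -0.1, -0.6]
finger_gap: -0.0002
[ 0.5939 -0.0424  0.2424] [-0.2036  0.1502  1.6065 -0.      1.3847  0.9124] [ 0.4393 -0.8983  0.0001]
wrist bush 0.57 [289.9 116.9] [ 0.66   -0.0192  0.077 ]
wrist bush 0.29 [ 43. 165.] [0.5102 0.1816 0.077 ]
wrist post 0.9 [292.9 148.8] [ 0.6368 -0.0332  0.099 ]
wrist twelve 0.96 [323.6 180.8] [ 0.6169 -0.0816  0.062 ]
wrist twelve 0.75 [  9.6 177.6] [0.473  0.2201 0.062 ]
wrist pin_grip 0.87 [ 10.5 181.4] [0.466  0.2221 0.057 ]
wrist dial 0.84 [281.5 207.9] [ 0.5687 -0.0552  0.059 ]
wrist index_base 0.91 [279.3 194.6] [ 0.5654 -0.0538  0.    ]
wrist turntable 0.78 [277.6 205.7] [ 0.5638 -0.0526  0.042 ]
wrist turntable 0.56 [ 38.9 166.6] [0.4879 0.2075 0.042 ]
```

View pics/w1.png

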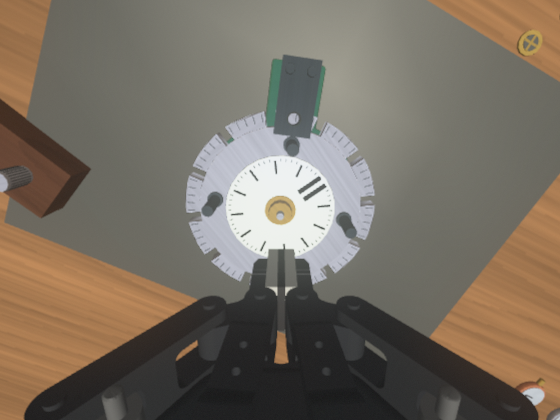

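The wrist view shows the bush hole at (293,119), the dial centre at (280,208) and the double bar at (312,188). Posts are at (292,147), (212,204) and (346,222). I'll fit these accurately.

```bash
cat > geo.py <<'E'
from h import *
np.set_printoptions(precision=4,suppress=True)
im=cv2.imread('pics/w1.png'); cv2.imwrite('pics/w1c.png',cv2.resize(im[40:300,180:380],None,fx=3,fy=3,interpolation=cv2.INTER_CUBIC)[:600])
g=cv2.cvtColor(im,cv2.COLOR_BGR2GRAY); hsv=cv2.cvtColor(im,cv2.COLOR_BGR2HSV)
c=viewer.get_calibration('wrist')
print('pix dial, bars', im[170,265],im[230,300], im[215,200])
m=(g>205).astype(np.uint8); m[:150]=0;m[275:]=0; m[:,:200]=0; m[:,360:]=0
cs,_=cv2.findContours(m,cv2.RETR_EXTERNAL,cv2.CHAIN_APPROX_NONE); k=max(cs,key=cv2.contourArea)
pts=np.array([ray('wrist',p[0],.062,c)[:2] for p in k]); 
from scipy.optimize import least_squares
f=least_squares(lambda v:np.hypot(*(pts-v[:2]).T)-v[2],[.57,-.055,.06],loss='soft_l1',f_scale=.001); print('dial',f.x)
m=np.zeros_like(m);s=g[108:130,282:304]; print(s.max(),s.min())
ys,xs=np.where(s>(int(s.max())+np.median(s))/2); b=[xs.mean()+282,ys.mean()+108]; print(b,ray('wrist',b,.077,c), len(xs))
E
python3 geo.py
```

```text
pix dial, bars [241 241 238] [237 241 238] [114 119 120]
dial [ 0.5677 -0.0531  0.0593]
188 83
[np.float64(292.8709677419355), np.float64(118.26881720430107)] [ 0.6603 -0.0215  0.077 ] 93
```

View pics/w1c.png

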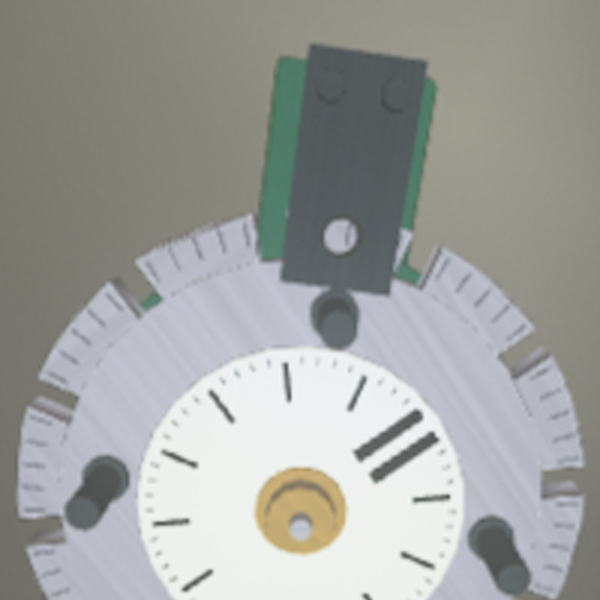

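The axis is at (0.5677, −0.0531) and the bush at (0.6603, −0.0215), a distance of 97.8 mm against the 98 mm given. The bracket is at 18.8° and twelve at about −30°, so +49° counter-clockwise is needed. I'll cage the post at 196°, turn it about 37°, then set the pin.

```bash
python3 -m handwheel '[[0.28,[-0.4,2,0],0],[0.28,[-0.5,3.3,1],0],[0.28,[-0.5,3,2.5],0],[0.28,[0,1.6,3],0.06],[0.28,[0,0,2.5],0.116],[0.28,[0,0,2],0],[0.28,[0,0,0.7],0],[0.28,[0,0,0],0],[0.28,[0,0,0],0],[0.28,[0,0,0],0]]'
python3 - <<'E'
from h import *
np.set_printoptions(precision=4,suppress=True)
n='wrist'; c=viewer.get_calibration(n); snap(n,'w2'); o=robot.observe(); print(o['tool_pos'],o['q'],o['orientation'][:,0])
for k,z in {'post':.099,'twelve':.062}.items():
    r=finder.landmark_of(n,k)
    for x in r[:5]: print(n,k,round(x['conf'],2),np.round(x['position'],1),np.round(ray(n,x['position'],z,c),4))
E
```

```text
clock: 4.75
tool_pos: [0.5001, -0.073, 0.1267]
orientation: [[0.276, -0.961, 0.002], [-0.961, -0.276, -0.001], [0.001, -0.002, -1.0]]
wrist_force: [0.7, 0.0, -0.2]
finger_gap: 0.0241
[ 0.5    -0.073   0.1266] [-0.3012  0.0498  1.944  -0.      1.1454  0.9895] [ 0.2765 -0.961   0.0013]
wrist twelve 0.92 [350.9  55.2] [ 0.6161 -0.0823  0.062 ]
```

View pics/w2.png

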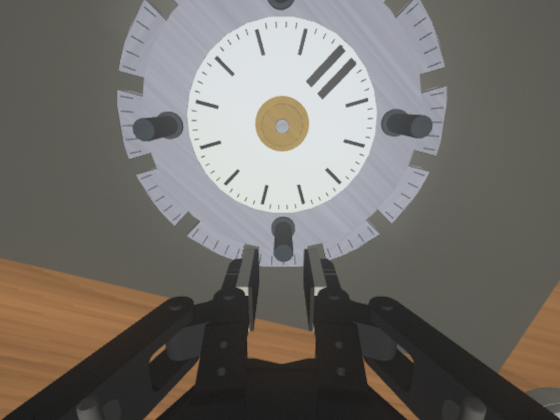

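The post is centred between the fingers (283,240 px), so I'll descend, close the cage and turn.

```bash
python3 -m handwheel '[[0.28,[0,0,1],0],[0.28,[0,0,1.5],0],[0.28,[0,0,1.2],0],[0.28,[0,0,0.5],0],[0.2,[0,0,0],0],[0.2,[0,0,0],0],[0.2,[0.1,0,0],-0.015],[0.2,[0.15,0,0],-0.02],[0.2,[0.2,0,0],-0.028],[0.2,[0.22,0,0],-0.03]]' 
python3 -m handwheel '[[0.2,[0.22,0,0],-0.03],[0.2,[0.22,0,0],-0.03],[0.2,[0.22,0,0],-0.03],[0.2,[0.22,0,0],-0.03],[0.2,[0.22,0,0],-0.03],[0.2,[0.22,0,0],-0.03],[0.2,[0.22,0,0],-0.03],[0.2,[0.22,0,0],-0.03],[0.2,[0.22,0,0],-0.03],[0.2,[0.22,0,0],-0.03]]'
python3 - <<'E'
from h import *
np.set_printoptions(precision=4,suppress=True)
n='wrist'; c=viewer.get_calibration(n); snap(n,'w3'); o=robot.observe(); print(o['tool_pos'],o['orientation'][:,0])
A=np.array([.5677,-.0531]); d=o['tool_pos'][:2]-A; print(np.hypot(*d),np.degrees(np.arctan2(*d[::-1]))%360)
E
```

```text
clock: 5.9
tool_pos: [0.5014, -0.0791, 0.0838]
orientation: [[0.366, -0.931, 0.001], [-0.931, -0.366, 0.0], [0.0, -0.001, -1.0]]
wrist_force: [-0.8, 2.0, 0.6]
finger_gap: 0.0171
clock: 6.9
tool_pos: [0.5121, -0.0983, 0.0838]
orientation: [[0.625, -0.781, 0.001], [-0.781, -0.625, 0.0], [0.0, -0.001, -1.0]]
wrist_force: [-0.1, 1.3, 0.6]
finger_gap: 0.0169
[ 0.5123 -0.0987  0.0838] [ 0.6259 -0.7799  0.0008]
0.07176346364744514 219.43386072577485
```

View pics/w3.png

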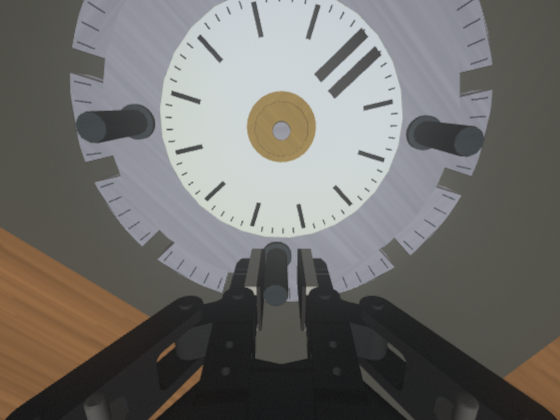

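The cage holds the post (277,265), with about 26° left. I'll turn 14° more, slow to a stop, and look.

```bash
python3 -m handwheel '[[0.2,[0.22,0,0],-0.03],[0.2,[0.22,0,0],-0.03],[0.2,[0.22,0,0],-0.03],[0.2,[0.22,0,0],-0.03],[0.2,[0.22,0,0],-0.03],[0.2,[0.22,0,0],-0.03],[0.2,[0.2,0,0],-0.028],[0.2,[0.15,0,0],-0.02],[0.2,[0.1,0,0],-0.014],[0.2,[0,0,0],0]]'
python3 - <<'E'
from h import *
np.set_printoptions(precision=4,suppress=True)
n='wrist'; c=viewer.get_calibration(n); snap(n,'w4'); o=robot.observe(); print(o['tool_pos'],o['orientation'][:,0])
A=np.array([.5677,-.0531]); d=o['tool_pos'][:2]-A; print(np.hypot(*d),np.degrees(np.arctan2(*d[::-1]))%360)
for x in finder.landmark_of(n,'twelve')[:2]: p=ray(n,x['position'],.062,c); e=p[:2]-A; print(x['conf'],p,np.degrees(np.arctan2(e[1],e[0])),np.hypot(*e))
E
```

```text
clock: 7.95
tool_pos: [0.5243, -0.1111, 0.0834]
orientation: [[0.793, -0.61, 0.0], [-0.61, -0.793, -0.0], [0.0, 0.0, -1.0]]
wrist_force: [-0.1, -0.0, -0.7]
finger_gap: 0.0171
[ 0.5242 -0.1111  0.0834] [ 0.7923 -0.6101  0.0003]
0.0724571393355675 233.1190524127068
0.69 [ 0.6239 -0.048   0.062 ] 5.198840710882533 0.056441006327146645
```

View pics/w4.png

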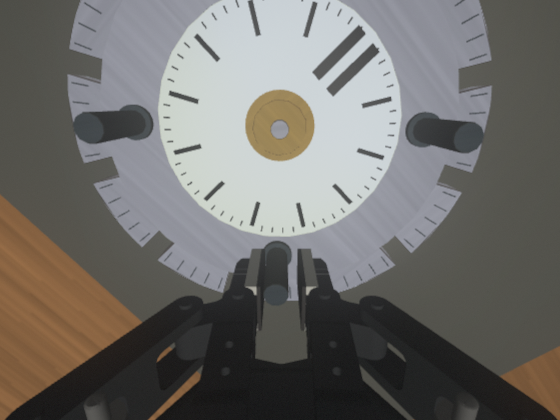

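Twelve now reads about 5.5°, which is 13° short as planned. Next is the pin.

```bash
python3 -m handwheel '[[0.25,[0,0,-1],0],[0.25,[0,0,-3],0],[0.25,[0,0,-4],0],[0.25,[0,0,-3.6],0.146],[0.5,[0,0,-1],0.147],[0.5,[0,0,0],0.147],[0.5,[0,0,0],0.146],[0.5,[-1.5,-0.2,0],0],[0.5,[-3.5,-0.6,0],0],[0.5,[-4.5,-0.7,0],0]]' 
python3 -m handwheel '[[0.5,[-4.8,-0.8,0],0],[0.5,[-4.8,-0.8,0],0],[0.5,[-4.8,-0.8,0],0],[0.5,[-4.8,-0.8,0],0],[0.5,[-3,-0.5,0],0],[0.5,[-1.6,0,0],0],[0.5,[0,0,0],0],[0.5,[0,0,0],0],[0.5,[0,0,0],0],[0.5,[0,0,0],0]]'
cat > pin.py <<'E'
import sys
from h import *
np.set_printoptions(precision=4,suppress=True)
n='wrist'; c=viewer.get_calibration(n); snap(n,sys.argv[1]); o=robot.observe(); print(o['tool_pos'],o['q'],o['orientation'][:,0])
R=np.array(o['orientation'])
for k,z in {'pin_grip':.057,'block_hole':.04}.items():
    for x in finder.landmark_of(n,k)[:2]:
        p=ray(n,x['position'],z,c); print(k,x['conf'],x['position'],p,'tool delta cm',100*(R.T@(p-o['tool_pos'])))
E
python3 pin.py w5
```

```text
clock: 9.05
tool_pos: [0.5073, -0.0154, 0.2096]
orientation: [[0.324, -0.946, 0.0], [-0.946, -0.324, -0.0], [0.0, -0.0, -1.0]]
wrist_force: [0.6, 0.4, 0.3]
finger_gap: 0.0426
clock: 10.05
tool_pos: [0.466, 0.2203, 0.2094]
orientation: [[0.322, -0.947, 0.0], [-0.947, -0.322, -0.0], [0.0, -0.0, -1.0]]
wrist_force: [0.1, -1.0, -0.1]
finger_gap: 0.0428
[0.4661 0.2203 0.2094] [ 0.2885 -0.0164  1.8451 -0.0001  1.3128  1.5314] [ 0.322  -0.9467  0.0001]
pin_grip 0.79 [277.1, 185.8] [0.4698 0.2259 0.057 ] tool delta cm [-0.4091 -0.5355 15.2362]
block_hole 0.74 [279.9, 181.7] [0.4705 0.2233 0.04  ] tool delta cm [-0.1403 -0.5162 16.9362]
```

View pics/w5.png

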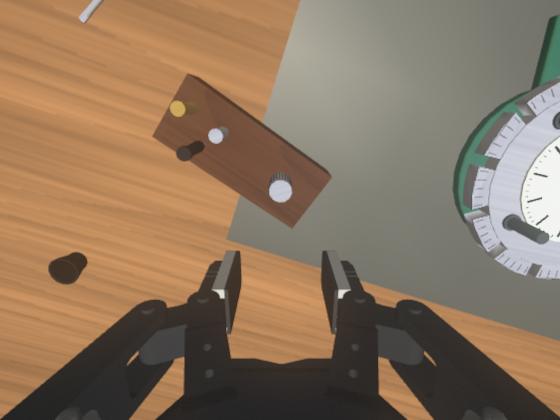

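Run:
```python
from h import *
o=robot.observe(); R=np.array(o['orientation'])
im=cv2.imread('pics/w5.png'); g=cv2.cvtColor(im,cv2.COLOR_BGR2GRAY)
cv2.imwrite('pics/w5c.png',cv2.resize(im[160:220,250:310],None,fx=8,fy=8,interpolation=cv2.INTER_CUBIC))
for px in [(280.5,190)]:
    p=ray('wrist',px,.074); print(p,100*(R.T@(p-o['tool_pos'])))
```

```text
[0.47148855 0.22302955 0.074     ] [-0.07331211 -0.60037383 13.53289   ]
```

View pics/w5c.png

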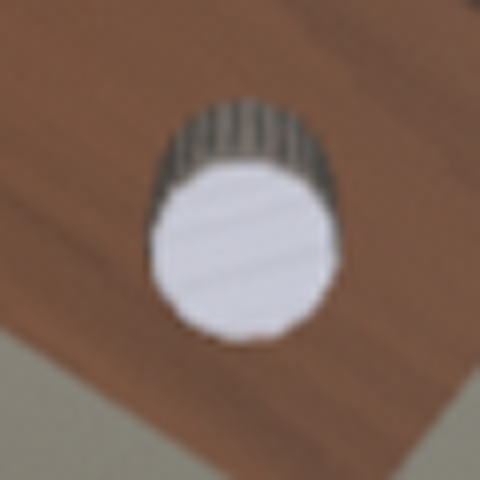

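The pin-head centre is at (280.6,191), so the shift is about (−0.07, −0.57) cm. I'll descend and grip.

```bash
python3 -m handwheel '[[0.5,[-0.07,-0.57,1],0],[0.5,[0,0,3],0],[0.5,[0,0,4],0],[0.5,[0,0,3.5],0],[0.5,[0,0,2.2],0],[0.5,[0,0,1.1],0],[0.5,[0,0,0.5],0],[0.5,[0,0,0],0],[0.25,[0,0,0],0],[0.25,[0,0,0],0]]' 40
python3 -m handwheel '[[0.2,[0,0,0],0],[0.1,[0,0,0],0],[0.1,[0,0,0],0],[0.1,[0,0,0],0],[0.1,[0,0,0],0],[0.1,[0,0,0],0],[0.1,[0,0,-0.5],0],[0.1,[0,0,-1],0],[0.1,[0,0,-2],0],[0.1,[0,0,-2],0]]' 
python3 pin.py w6
```

```text
clock: 11.2
tool_pos: [0.4722, 0.2239, 0.0578]
orientation: [[0.323, -0.946, 0.003], [-0.946, -0.323, 0.001], [0.0, -0.003, -1.0]]
wrist_force: [0.0, -0.1, -1.0]
finger_gap: 0.0209
clock: 12.2
tool_pos: [0.4705, 0.2235, 0.112]
orientation: [[0.323, -0.946, -0.001], [-0.946, -0.323, -0.0], [-0.0, 0.001, -1.0]]
wrist_force: [0.8, 0.1, -1.1]
finger_gap: 0.0193
[0.4728 0.2243 0.1159] [0.2921 0.1052 1.9076 0.0002 1.1241 1.5339] [ 0.323  -0.9464 -0.    ]
pin_grip 0.56 [283.0, 279.3] [0.4352 0.2103 0.057 ] tool delta cm [0.1171 4.0403 5.8732]
block_hole 0.76 [283.1, 221.7] [0.4707 0.2223 0.04  ] tool delta cm [0.1249 0.2984 7.5909]
```

View pics/w6.png

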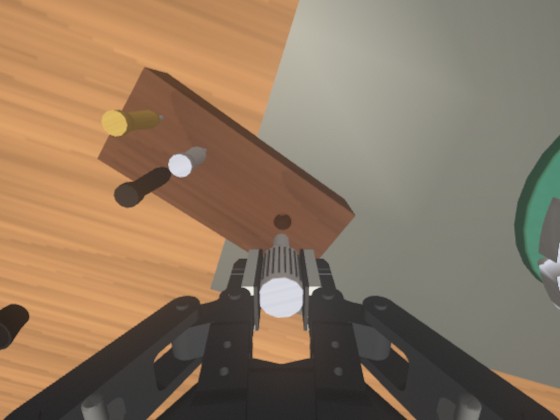

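```bash
python3 - <<'E'
from h import *
o=robot.observe(); R=np.array(o['orientation']); t=o['tool_pos']; print(t)
im=cv2.imread('pics/w6.png')
cv2.imwrite('pics/w6c.png',cv2.resize(im[200:330,220:350],None,fx=5,fy=5,interpolation=cv2.INTER_CUBIC)[:600])
for px,z in [((281,297),.0175),((281,241),-.0445)]:
    p=ray('wrist',px,t[2]+z); print(p,100*(R.T@(p-t)))
E
python3 -m handwheel '[[0.1,[0.5,-0.1,-1.5],0],[0.1,[1.5,-0.5,-2],0],[0.1,[3.5,-1.2,-1.5],0],[0.1,[4,-1.5,0],0],[0.1,[4.5,-1.5,0],0],[0.1,[4.5,-1.5,0],0],[0.1,[4.5,-1.5,0],0],[0.1,[3.5,-1.2,0],0],[0.1,[2,-0.6,0],0],[0.1,[0.8,-0.2,0],0]]'
```

```text
[0.47209369 0.22403679 0.11298543]
[0.4716296  0.22424856 0.13048543] [-0.0350212   0.03089788 -1.75012029]
[0.46988244 0.22361237 0.06848543] [-0.03126187  0.23870925  4.44918398]
clock: 13.35
tool_pos: [0.6587, -0.0246, 0.1605]
orientation: [[0.321, -0.947, -0.001], [-0.947, -0.321, -0.0], [-0.0, 0.001, -1.0]]
wrist_force: [0.1, -0.1, -1.6]
finger_gap: 0.0197
```

View pics/w6c.png

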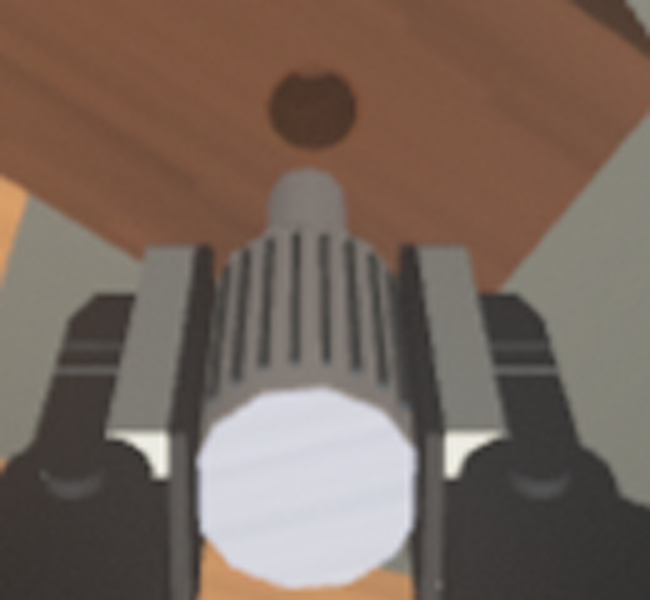

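```bash
python3 -m handwheel '[[0.1,[0,0,0.5],0],[0.1,[0,0,1],0],[0.1,[0,0,0.5],0],[0.1,[0,0,0],0],[0.1,[0,0,0],0],[0.1,[0,0,0],0],[0.1,[0,0,0],0],[0.1,[0,0,0],0],[0.1,[0,0,0],0],[0.1,[0,0,0],0]]'
python3 - <<'E'
from h import *
o=robot.observe(); R=np.array(o['orientation']); t=o['tool_pos']; print(t)
c=viewer.get_calibration('wrist');im=snap('wrist','w7'); snap('side','s7')
cv2.imwrite('pics/w7c.png',cv2.resize(im[180:330,205:365],None,fx=4,fy=4,interpolation=cv2.INTER_CUBIC))
for x in finder.landmark_of('wrist','bush')[:2]:
    p=ray('wrist',x['position'],.077,c);print(x['conf'],x['position'],p,100*(R.T@(p-t)))
for x in finder.landmark_of('wrist','pin_nose')[:2]:
    p=ray('wrist',x['position'],t[2]-.0445,c);print(x['conf'],x['position'],p,100*(R.T@(p-t)))
E
```

```text
clock: 14.35
tool_pos: [0.6584, -0.0221, 0.1414]
orientation: [[0.323, -0.946, 0.0], [-0.946, -0.323, -0.0], [0.0, -0.0, -1.0]]
wrist_force: [0.4, -0.2, -0.7]
finger_gap: 0.0197
[ 0.65839597 -0.02213342  0.14141531]
0.73 [282.1, 223.2] [ 0.66030465 -0.02196674  0.077     ] [ 0.04528126 -0.18502045  6.4415644 ]
0.7 [284.0, 240.3] [ 0.65711425 -0.0242701   0.09691531] [0.16046272 0.19098466 4.44998413]
```

View pics/w7c.png

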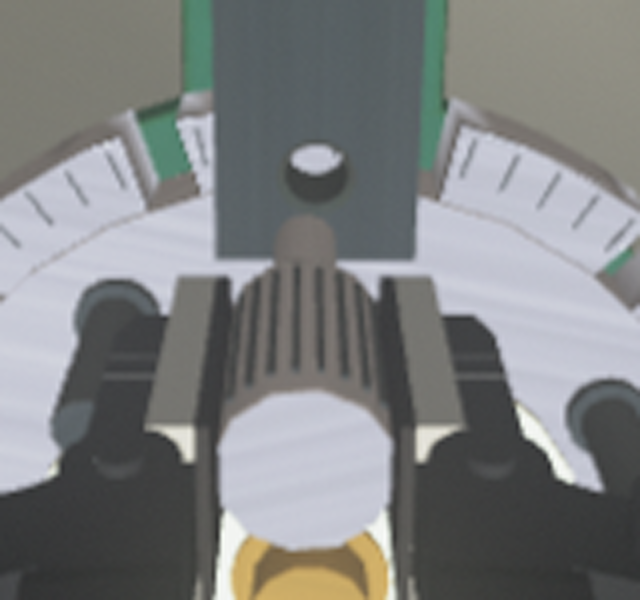

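Run:
```python
from h import *
o=robot.observe(); R=np.array(o['orientation']); t=o['tool_pos']
for px,z in [((284.25,223.25),.077),((281.25,233.25),t[2]-.0445),((281.25,240),t[2]-.0445),((281.4,297.3),t[2]+.0175)]:
    p=ray('wrist',px,z); print(px,p,100*(R.T@(p-t)))
for d in ([0,0,.0445],[0,-.005,.0445],[0,0,-.0175]): print(proj('wrist',t+R@np.array(d)))
c=viewer.get_calibration('wrist')
```

```text
(284.25, 223.25) [ 0.66073398 -0.02337072  0.077     ] [ 0.1960184  -0.18642248  6.42882976]
(281.25, 233.25) [ 0.66115612 -0.02096963  0.09678836] [-0.01767888 -0.30388509  4.45000131]
(281.25, 240) [ 0.65667339 -0.02250503  0.09678836] [-0.01705301  0.16995372  4.45000018]
(281.4, 297.3) [ 0.65782339 -0.022094    0.15878836] [-0.01904372  0.04782736 -1.74999947]
[np.float64(281.5190321917619), np.float64(237.59127250365276)]
[np.float64(281.5316337362042), np.float64(230.42544292624615)]
[np.float64(281.8281682833664), np.float64(296.3899888921249)]
```

View pics/s7.png

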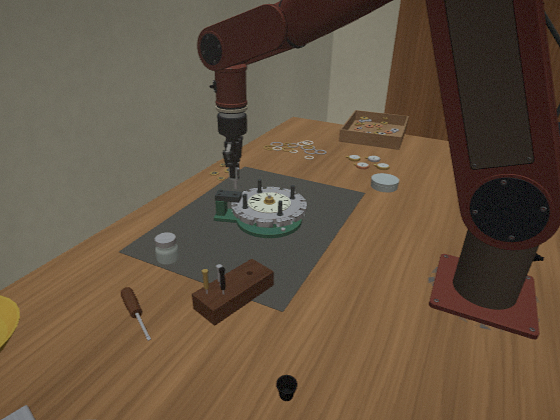

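The hole is at (284.3,223.3) and the nose centre at about (281.3,240). I'll correct by about +2.1 mm in x and −3.3 mm in y, come closer and look again.

```bash
python3 -m handwheel '[[0.1,[0.1,-0.15,0],0],[0.1,[0.11,-0.18,0.4],0],[0.1,[0,0,0.6],0],[0.1,[0,0,0.4],0],[0.1,[0,0,0.1],0],[0.1,[0,0,0],0],[0.1,[0,0,0],0],[0.1,[0,0,0],0],[0.1,[0,0,0],0],[0.1,[0,0,0],0]]'
cat > near.py <<'E'
import sys
from h import *
o=robot.observe(); R=np.array(o['orientation']); t=o['tool_pos']; print(t)
c=viewer.get_calibration('wrist');im=snap('wrist',sys.argv[1])
cv2.imwrite('pics/'+sys.argv[1]+'c.png',cv2.resize(im[200:300,231:331],None,fx=6,fy=6,interpolation=cv2.INTER_CUBIC))
E
python3 near.py w8
```

```text
clock: 15.55
tool_pos: [0.6622, -0.023, 0.1265]
orientation: [[0.323, -0.946, 0.0], [-0.946, -0.323, -0.0], [0.0, -0.0, -1.0]]
wrist_force: [-0.8, -0.3, -1.2]
finger_gap: 0.0195
[ 0.66223825 -0.02302863  0.12654157]
```

View pics/w8c.png

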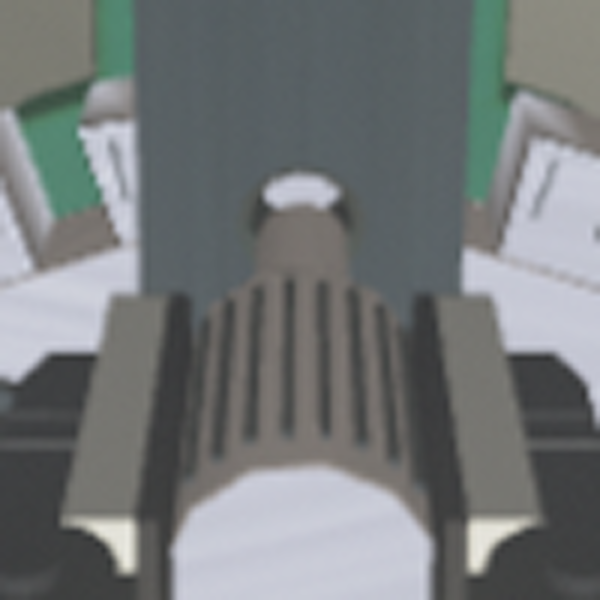

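Run:
```python
from h import *
o=robot.observe(); R=np.array(o['orientation']); t=o['tool_pos']
for n,px,z in [('hole far',(231+50.2,200+172/6),.077),('hole L',(231+248/6,234),.077),('hole R',(231+353/6,234),.077),('nose far',(281.3,200+205/6),t[2]-.0442)]:
    p=ray('wrist',px,z); print(n,p,100*(R.T@(p-t)))
```

```text
hole far [ 0.66603396 -0.02149467  0.077     ] [-0.02112781 -0.40944204  4.94846523]
hole L [ 0.66054929 -0.01720957  0.077     ] [-0.60376268 -0.02868809  4.94830613]
hole R [ 0.66427387 -0.02809931  0.077     ] [ 0.54714506 -0.02962863  4.94843468]
nose far [ 0.66459022 -0.02204928  0.08228366] [-0.01518825 -0.25502387  4.42006152]
```

```bash
python3 -m handwheel '[[0.1,[-0.02,-0.09,0],0],[0.1,[0,0,0.1],0],[0.1,[0,0,0.1],0],[0.1,[0,0,0.1],0],[0.1,[0,0,0.1],0],[0.1,[0,0,0.1],0],[0.1,[0,0,0.1],0],[0.1,[0,0,0.1],0],[0.1,[0,0,0.1],0],[0.1,[0,0,0],0]]' 
python3 near.py w9
```

```text
clock: 16.6
tool_pos: [0.6628, -0.0225, 0.118]
orientation: [[0.323, -0.946, -0.0], [-0.946, -0.323, 0.0], [-0.0, 0.0, -1.0]]
wrist_force: [-0.9, -0.6, -2.0]
finger_gap: 0.0197
[ 0.66277502 -0.02245167  0.11804814]
```

View pics/w9c.png

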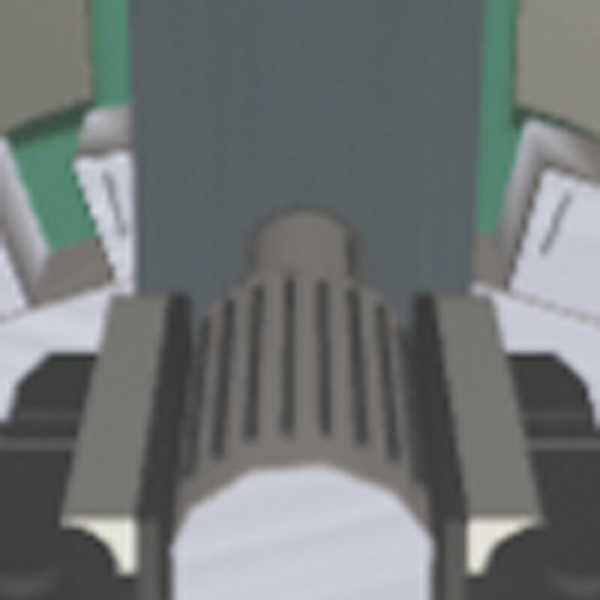

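The nose is entering the bush with no contact force, so I'll continue.

```bash
python3 -m handwheel '[[0.1,[0,0,0.1],0],[0.1,[0,0,0.1],0],[0.1,[0,0,0.15],0],[0.1,[0,0,0.15],0],[0.1,[0,0,0.15],0],[0.1,[0,0,0.15],0],[0.1,[0,0,0.15],0],[0.1,[0,0,0.15],0],[0.1,[0,0,0.1],0],[0.1,[0,0,0],0]]' 
python3 near.py w10
```

```text
clock: 17.65
tool_pos: [0.6628, -0.0225, 0.106]
orientation: [[0.323, -0.946, -0.0], [-0.946, -0.323, 0.0], [-0.0, 0.0, -1.0]]
wrist_force: [-0.1, -0.2, -1.3]
finger_gap: 0.0194
[ 0.66277469 -0.02251499  0.10604457]
```

View pics/w10c.png

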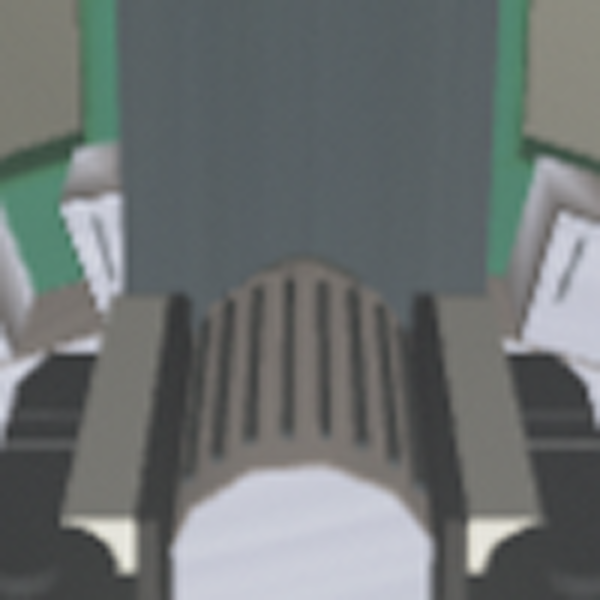

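```bash
python3 -m handwheel '[[0.1,[0,0,0.1],0],[0.1,[0,0,0.1],0],[0.1,[0,0,0.05],0],[0.1,[0,0,0],0],[0.27,[0,0,0],0],[0.3,[0,0,0],0],[0.35,[0,0,0],0],[0.38,[0,0,0],0],[0.38,[0,0,0],0],[0.38,[0,0,0],0]]' 
python3 near.py w11
```

```text
clock: 18.7
tool_pos: [0.6629, -0.0225, 0.1038]
orientation: [[0.323, -0.946, 0.0], [-0.946, -0.323, -0.0], [0.0, -0.0, -1.0]]
wrist_force: [0.3, -0.7, 0.4]
finger_gap: 0.0322
[ 0.66291784 -0.02252786  0.10380782]
```

View pics/w11.png

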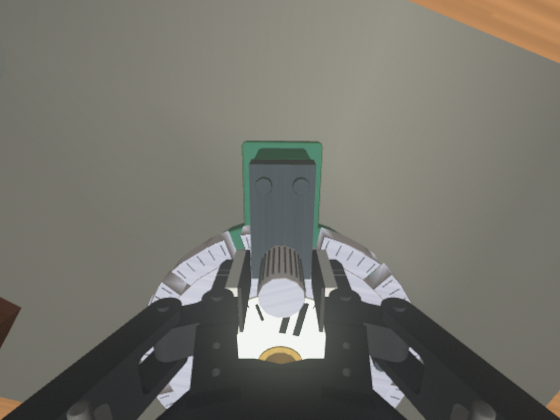

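```bash
python3 -m handwheel '[[0.38,[0,0,-0.5],0],[0.38,[0,0,-1.5],0],[0.38,[0,0,-3],0],[0.38,[0,0,-3.5],0],[0.35,[0,1.5,-1.5],0],[0.3,[0,3,0],0],[0.28,[0,3,0],0],[0.28,[0,1.5,0],0],[0.28,[0,0,0],0],[0.28,[0,0,0],0]]'
cat > tw.py <<'E'
import sys
from h import *
np.set_printoptions(precision=4,suppress=True)
A=np.array([.5677,-.0531])
n='wrist'; c=viewer.get_calibration(n); o=robot.observe(); snap(n,sys.argv[1]); print(o['tool_pos'],o['orientation'][:,0])
d=o['tool_pos'][:2]-A; print('tool r,ang',np.hypot(*d),np.degrees(np.arctan2(*d[::-1]))%360,'heading',np.degrees(np.arctan2(o['orientation'][1,0],o['orientation'][0,0])))
for k,z in [('twelve',.062),('post',.099),('pin_grip',.103),('bush',.077),('dial',.059)]:
  for x in finder.landmark_of(n,k)[:3]: p=ray(n,x['position'],z,c); e=p[:2]-A; print(k,round(x['conf'],2),x['position'],p,'ang',np.degrees(np.arctan2(e[1],e[0])),np.hypot(*e))
E
python3 tw.py w12
```

```text
clock: 19.75
tool_pos: [0.5785, -0.0517, 0.2053]
orientation: [[0.322, -0.947, 0.003], [-0.947, -0.322, -0.0], [0.001, -0.002, -1.0]]
wrist_force: [0.5, -0.0, 1.3]
finger_gap: 0.0236
[ 0.5785 -0.0517  0.2053] [ 0.3225 -0.9466  0.0011]
tool r,ang 0.010929794319309702 7.328528609994376 heading -71.18659526145731
twelve 0.76 [292.9, 149.0] [ 0.6224 -0.048   0.062 ] ang 5.312475088400605 0.054980990463327384
post 0.97 [230.3, 145.8] [0.6133 0.0024 0.099 ] ang 50.578541795944105 0.07188194189671403
pin_grip 0.73 [279.9, 98.5] [ 0.659  -0.0231  0.103 ] ang 18.16484714751419 0.09610363358298286
bush 0.76 [279.4, 95.6] [ 0.6614 -0.0218  0.077 ] ang 18.445417493792863 0.09877690353379293
dial 0.68 [276.8, 199.6] [ 0.5711 -0.0498  0.059 ] ang 44.253407406611316 0.004688495060801965
dial 0.66 [281.2, 205.1] [ 0.5671 -0.0557  0.059 ] ang -102.86787483147907 0.002661465573149911
```

View pics/w12.png

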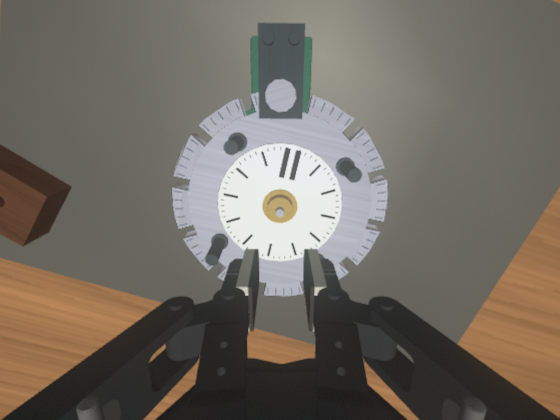

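The pin stands in the bush (281,95). Twelve is at about 5.5°, so 13.1° remain. The post I'll push is at about 230.5°, and I'm going back to it.

```bash
python3 -m handwheel '[[0.28,[0,0,0],-0.14],[0.28,[0,0,0],-0.14],[0.28,[0,0,0],-0.14],[0.28,[0,0,0],-0.133],[0.28,[-0.3,3,0.5],0],[0.28,[-0.4,3.5,2.5],0],[0.28,[-0.04,1.5,3],0],[0.28,[0,0,1.5],0],[0.28,[0,0,0.4],0],[0.28,[0,0,0],0]]' 
python3 tw.py w13
```

```text
clock: 21.05
tool_pos: [0.5218, -0.1081, 0.1247]
orientation: [[0.772, -0.635, -0.0], [-0.635, -0.772, 0.0], [-0.001, -0.0, -1.0]]
wrist_force: [-0.3, -0.1, 0.4]
finger_gap: 0.0237
[ 0.5218 -0.1081  0.1247] [ 0.7722 -0.6354 -0.0006]
tool r,ang 0.07162209774566741 230.11432847566726 heading -39.44755202321026
twelve 0.82 [351.5, 53.1] [ 0.6231 -0.0491  0.062 ] ang 4.085083467504815 0.05555117018816335
pin_grip 0.47 [282.2, 115.7] [ 0.5705 -0.0494  0.103 ] ang 53.63078236789147 0.0046475262192981585
dial 0.92 [283.5, 119.6] [ 0.5687 -0.0531  0.059 ] ang 2.562975289966335 0.0009836970774744556
```

View pics/w13.png

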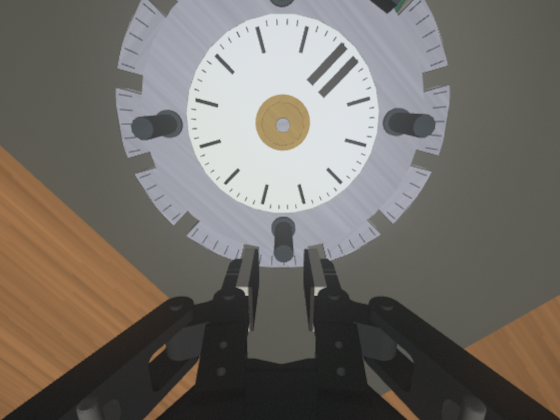

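```bash
python3 -m handwheel '[[0.28,[0,0,1],0],[0.28,[0,0,1.5],0],[0.28,[0,0,1.1],0],[0.28,[0,0,0.5],0],[0.2,[0,0,0],0],[0.2,[0,0,0],0],[0.2,[0.05,0,0],-0.007],[0.2,[0.08,0,0],-0.011],[0.2,[0.1,0,0],-0.014],[0.2,[0.1,0,0],-0.014]]' 
python3 -m handwheel '[[0.2,[0.1,0,0],-0.014],[0.2,[0.1,0,0],-0.014],[0.2,[0.1,0,0],-0.014],[0.2,[0.1,0,0],-0.014],[0.2,[0.1,0,0],-0.014],[0.2,[0.1,0,0],-0.014],[0.2,[0.08,0,0],-0.011],[0.2,[0.06,0,0],-0.008],[0.2,[0.04,0,0],-0.006],[0.2,[0,0,0],0]]' 
python3 tw.py w14
```

```text
clock: 22.35
tool_pos: [0.5241, -0.1108, 0.0841]
orientation: [[0.801, -0.599, 0.001], [-0.599, -0.801, -0.0], [0.001, -0.0, -1.0]]
wrist_force: [-0.3, 0.0, 0.1]
finger_gap: 0.017
clock: 23.35
tool_pos: [0.5303, -0.1151, 0.0838]
orientation: [[0.861, -0.509, 0.0], [-0.509, -0.861, -0.0], [0.0, 0.0, -1.0]]
wrist_force: [-1.3, 0.4, 0.9]
finger_gap: 0.017
[ 0.5303 -0.1151  0.0838] [ 0.8609 -0.5088  0.0001]
tool r,ang 0.07246348122576067 238.88630773452167 heading -30.585575886689337
twelve 0.71 [375.3, 39.2] [ 0.6228 -0.0424  0.062 ] ang 11.03588133396073 0.05612560771224738
```

View pics/w14.png

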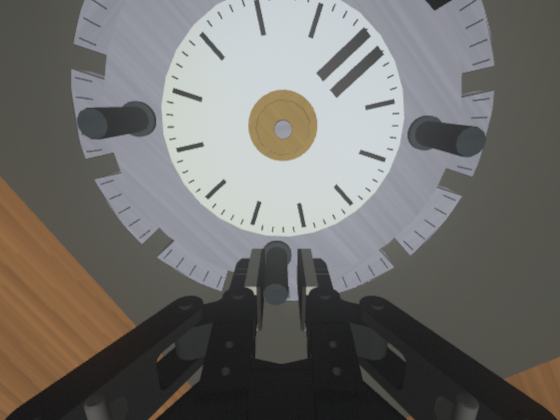

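About 6.8° (8.5 mm at the post) remain. I'll go 4.5 mm slowly, then creep, with a side-view baseline of the standing pin.

```bash
python3 -m handwheel '[[0.2,[0.03,0,0],-0.004],[0.2,[0.05,0,0],-0.007],[0.2,[0.05,0,0],-0.007],[0.2,[0.05,0,0],-0.007],[0.2,[0.05,0,0],-0.007],[0.2,[0.05,0,0],-0.007],[0.2,[0.05,0,0],-0.007],[0.2,[0.05,0,0],-0.007],[0.2,[0.05,0,0],-0.007],[0.2,[0.03,0,0],-0.004]]'
cat > sd.py <<'E'
import sys
from h import *
np.set_printoptions(precision=3,suppress=True)
A=np.array([.5677,-.0531])
im=snap('side',sys.argv[1]); o=robot.observe(); d=o['tool_pos'][:2]-A
print('tool ang',np.degrees(np.arctan2(*d[::-1]))%360,np.hypot(*d),o['wrist_force'],o['ft_torque'])
cv2.imwrite('pics/'+sys.argv[1]+'c.png',cv2.resize(im[160:235,190:290],None,fx=7,fy=7,interpolation=cv2.INTER_CUBIC))
for x in finder.landmark_of('side','pin_grip')[:2]: print('pin px',round(x['conf'],2),x['position'])
b=[.6603,-.0215]
print('exp standing',proj('side',b+[.103]),'home',proj('side',b+[.094]))
E
python3 sd.py s15; python3 -c "
from h import *
"
```

```text
clock: 24.65
tool_pos: [0.5344, -0.1175, 0.0838]
orientation: [[0.892, -0.452, 0.0], [-0.452, -0.892, -0.0], [0.0, 0.0, -1.0]]
wrist_force: [-2.2, -0.0, 0.5]
finger_gap: 0.0168
tool ang 242.67594614538092 0.07244326326850206 [-1.165 -0.32  -0.048] [-0.062  0.233  0.03 ]
pin px 0.51 [230.9, 195.0]
pin px 0.41 [235.7, 185.3]
exp standing [np.float64(233.84232244641134), np.float64(186.05745879839296)] home [np.float64(233.95886672745667), np.float64(188.96830202249947)]
```

View pics/s15c.png

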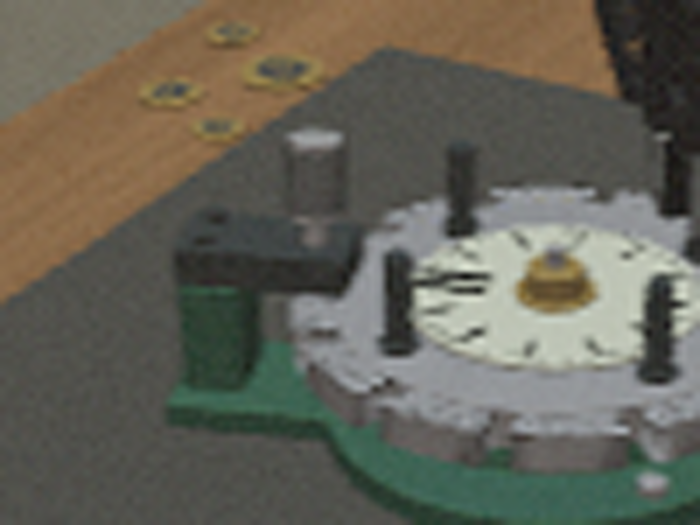

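The side view shows the head standing clear of the arm, with the shank gap visible at (313,232) in the crop and the head top at (316,137). Now I'll creep.

```bash
python3 -m handwheel '[[0.2,[0.02,0,0],-0.003],[0.2,[0.02,0,0],-0.003],[0.2,[0.02,0,0],-0.003],[0.2,[0.02,0,0],-0.003],[0.2,[0.02,0,0],-0.003],[0.2,[0.02,0,0],-0.003],[0.2,[0.02,0,0],-0.003],[0.2,[0.02,0,0],-0.003],[0.2,[0,0,0],0],[0.2,[0,0,0],0]]' 
python3 sd.py s16
python3 -m handwheel '[[0.2,[0.01,0,0],-0.001],[0.2,[0.01,0,0],-0.001],[0.2,[0.01,0,0],-0.002],[0.2,[0.01,0,0],-0.001],[0.2,[0.01,0,0],-0.001],[0.2,[0.01,0,0],-0.002],[0.2,[0.01,0,0],-0.001],[0.2,[0.01,0,0],-0.001],[0.2,[0,0,0],0],[0.2,[0,0,0],0]]' 
python3 sd.py s17
```

```text
clock: 25.75
tool_pos: [0.5357, -0.118, 0.0838]
orientation: [[0.902, -0.431, 0.0], [-0.431, -0.902, -0.0], [0.0, -0.0, -1.0]]
wrist_force: [-1.8, 0.3, 0.1]
finger_gap: 0.0171
tool ang 243.78527923999792 0.07235512079133297 [-1.112  0.44  -0.442] [-0.03   0.142 -0.032]
pin px 0.61 [236.5, 184.9]
exp standing [np.float64(233.84232244641134), np.float64(186.05745879839296)] home [np.float64(233.95886672745667), np.float64(188.96830202249947)]
clock: 26.85
tool_pos: [0.5364, -0.1183, 0.0838]
orientation: [[0.906, -0.422, 0.0], [-0.422, -0.906, -0.0], [0.0, 0.0, -1.0]]
wrist_force: [-1.5, -1.1, 0.1]
finger_gap: 0.0169
tool ang 244.38228718044368 0.07236976197787437 [-1.032 -0.437 -0.679] [-0.072  0.205 -0.028]
pin px 0.62 [232.8, 180.2]
exp standing [np.float64(233.84232244641134), np.float64(186.05745879839296)] home [np.float64(233.95886672745667), np.float64(188.96830202249947)]
```

View pics/s17c.png

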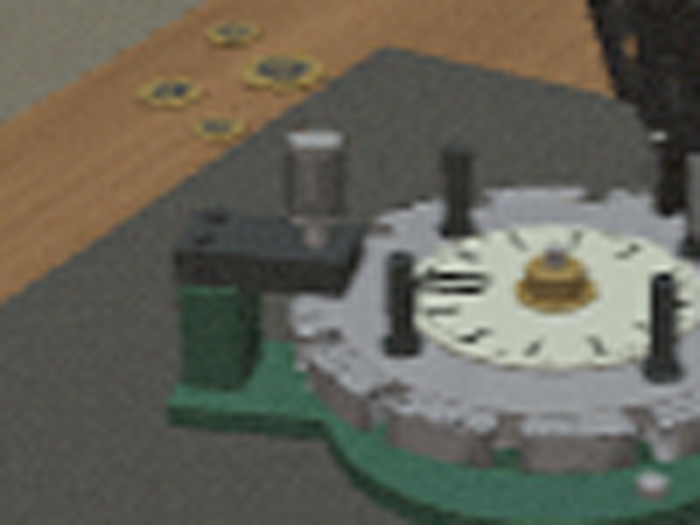

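Still standing. I'll keep creeping 0.6 mm per call and track the head by template match.

```bash
cat >> sd.py <<'E'
ref=cv2.imread('pics/s15.png'); T=ref[177:189,228:244]
S=im[170:200,222:250]; up=lambda a:cv2.resize(a,None,fx=4,fy=4,interpolation=cv2.INTER_CUBIC)
r=cv2.matchTemplate(up(S),up(T),cv2.TM_CCOEFF_NORMED); _,v,_,l=cv2.minMaxLoc(r); print('head shift px',l[0]/4-6,l[1]/4-7,round(v,2))
E
python3 -m handwheel '[[0.2,[0.01,0,0],-0.001],[0.2,[0.01,0,0],-0.001],[0.2,[0.01,0,0],-0.002],[0.2,[0.01,0,0],-0.001],[0.2,[0.01,0,0],-0.001],[0.2,[0.01,0,0],-0.002],[0.2,[0,0,0],0],[0.2,[0,0,0],0],[0.2,[0,0,0],0],[0.2,[0,0,0],0]]' 
python3 sd.py s18
```

```text
clock: 27.95
tool_pos: [0.5369, -0.1186, 0.0838]
orientation: [[0.91, -0.415, 0.0], [-0.415, -0.91, -0.0], [0.0, -0.0, -1.0]]
wrist_force: [-1.2, -0.9, 0.5]
finger_gap: 0.0169
tool ang 244.84678079028822 0.07235233953170409 [-1.84  -0.959  1.086] [ 0.009  0.236 -0.034]
pin px 0.63 [236.7, 187.0]
pin px 0.35 [234.6, 201.7]
exp standing [np.float64(233.84232244641134), np.float64(186.05745879839296)] home [np.float64(233.95886672745667), np.float64(188.96830202249947)]
head shift px 0.0 0.25 0.95
```

```bash
python3 -m handwheel '[[0.2,[0.01,0,0],-0.001],[0.2,[0.01,0,0],-0.001],[0.2,[0.01,0,0],-0.002],[0.2,[0.01,0,0],-0.001],[0.2,[0.01,0,0],-0.001],[0.2,[0.01,0,0],-0.002],[0.2,[0,0,0],0],[0.2,[0,0,0],0],[0.2,[0,0,0],0],[0.2,[0,0,0],0]]' 
python3 sd.py s19
```

```text
clock: 29.05
tool_pos: [0.5375, -0.1188, 0.0838]
orientation: [[0.913, -0.408, 0.0], [-0.408, -0.913, -0.0], [0.0, -0.0, -1.0]]
wrist_force: [-1.2, -0.3, -0.1]
finger_gap: 0.017
tool ang 245.33050382945262 0.07236566434825376 [-1.771 -1.145  0.139] [-0.081  0.234 -0.034]
pin px 0.57 [235.3, 187.2]
exp standing [np.float64(233.84232244641134), np.float64(186.05745879839296)] home [np.float64(233.95886672745667), np.float64(188.96830202249947)]
head shift px 0.0 0.25 0.94
```

```bash
python3 -m handwheel '[[0.2,[0.01,0,0],-0.001],[0.2,[0.01,0,0],-0.001],[0.2,[0.01,0,0],-0.002],[0.2,[0.01,0,0],-0.001],[0.2,[0.01,0,0],-0.001],[0.2,[0.01,0,0],-0.002],[0.2,[0,0,0],0],[0.2,[0,0,0],0],[0.2,[0,0,0],0],[0.2,[0,0,0],0]]' 
python3 sd.py s20
```

```text
clock: 30.15
tool_pos: [0.5381, -0.1191, 0.0839]
orientation: [[0.916, -0.4, 0.0], [-0.4, -0.916, -0.0], [0.0, -0.0, -1.0]]
wrist_force: [-0.7, -0.2, -0.2]
finger_gap: 0.0173
tool ang 245.8189328052975 0.07232417410182383 [-1.141  0.405 -0.427] [-0.048  0.083  0.016]
pin px 0.46 [234.1, 186.9]
pin px 0.28 [284.9, 395.7]
exp standing [np.float64(233.84232244641134), np.float64(186.05745879839296)] home [np.float64(233.95886672745667), np.float64(188.96830202249947)]
head shift px -0.5 3.75 0.93
```

View pics/s20c.png

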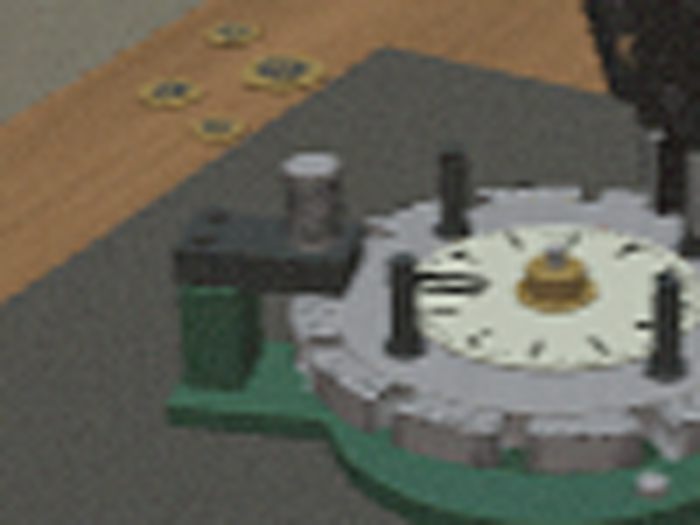

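The pin has dropped home: the head moved down about 3.5 px and sits on the arm, with push force under 1.5 N. I'll stop, ease off, open a little, withdraw upwards and check.

```bash
python3 -m handwheel '[[0.2,[-0.1,0,0],0],[0.28,[-0.1,0,0],0],[0.3,[0,0,0],0],[0.3,[0,0,0],0],[0.3,[0,0,-0.5],0],[0.3,[0,0,-2],0],[0.3,[0,0,-4],0],[0.3,[0,0,-4],0],[0.3,[0,0,-3],0],[0.3,[0,0,-1],0]]' 
python3 -m handwheel '[[0.3,[0,0,0],0.14],[0.3,[0,0,0],0.14],[0.3,[0,0,0],0.14],[0.3,[0,0,0],0.14],[0.3,[0,0,0],0.14],[0.3,[0,0,0],0.1],[0.3,[0,-2,0],0],[0.3,[0,-2,0],0],[0.3,[0,0,0],0],[0.3,[0,0,0],0]]' 
python3 tw.py w21; python3 sd.py s21
python3 - <<'E'
import cv2
im=cv2.imread('pics/w21.png'); cv2.imwrite('pics/w21c.png',cv2.resize(im[0:260,160:420],None,fx=2.3,fy=2.3,interpolation=cv2.INTER_CUBIC))
E
```

```text
clock: 31.25
tool_pos: [0.5382, -0.119, 0.2336]
orientation: [[0.916, -0.4, 0.007], [-0.4, -0.916, -0.003], [0.007, -0.0, -1.0]]
wrist_force: [0.6, -0.8, -0.1]
finger_gap: 0.0259
clock: 32.25
tool_pos: [0.573, -0.104, 0.2277]
orientation: [[0.352, -0.936, -0.002], [-0.936, -0.352, 0.0], [-0.001, 0.002, -1.0]]
wrist_force: [0.6, 0.2, 0.4]
finger_gap: 0.0256
[ 0.573  -0.104   0.2277] [ 0.3517 -0.9361 -0.0012]
tool r,ang 0.05119855665797243 275.9166566458007 heading -69.4063467860069
twelve 0.65 [233.7, 116.0] [ 0.6226 -0.0368  0.062 ] ang 16.53305597870727 0.057262077050165096
post 0.56 [168.2, 128.2] [0.5971 0.0071 0.099 ] ang 63.97991506352593 0.06697229213999012
pin_grip 0.78 [224.8, 65.9] [ 0.6596 -0.0241  0.103 ] ang 17.505722364124786 0.09637636754670918
pin_grip 0.36 [228.0, 64.8] [ 0.6612 -0.0262  0.103 ] ang 16.039078776996718 0.0973278867971451
bush 0.84 [230.1, 67.5] [ 0.661  -0.0236  0.077 ] ang 17.543154333182652 0.09789191912488407
dial 0.94 [234.5, 171.1] [ 0.5713 -0.0536  0.059 ] ang -8.371098841654014 0.003640090370754751
tool ang 276.2875304424168 0.05164401615833001 [-0.079 -0.297 -0.564] [ 0.083  0.06  -0.04 ]
pin px 0.47 [236.4, 188.6]
exp standing [np.float64(233.84232244641134), np.float64(186.05745879839296)] home [np.float64(233.95886672745667), np.float64(188.96830202249947)]
head shift px -0.5 3.75 0.93
```

View pics/w21.png

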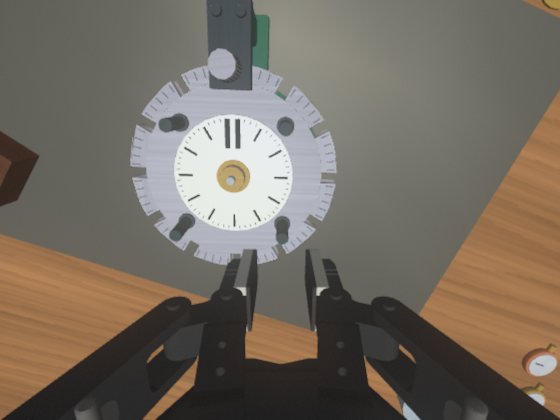

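View pics/s21c.png

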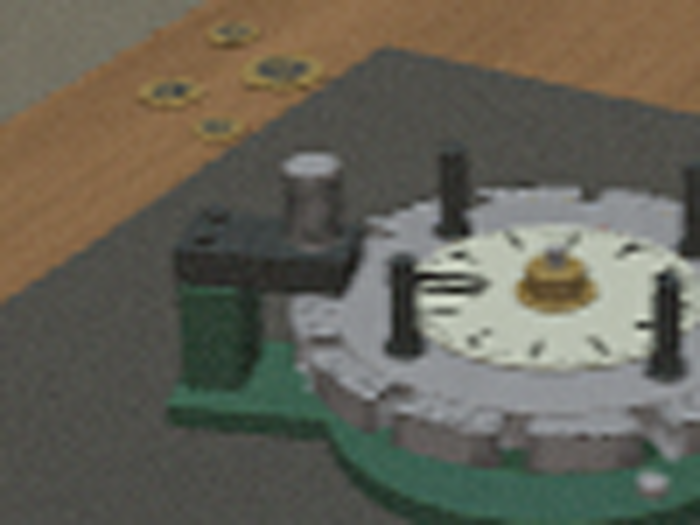

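Twelve faces the bracket and the pin looks home. I'll check the pin's height and tilt by projecting the expected head top for both states into this view.

Run:
```python
from h import *
b=[.6603,-.0215]
for h in (.111,.120,.077): print(h,np.round(proj('wrist',b+[h]),1),np.round(proj('side',b+[h]),1))
A=[.5677,-.0531]; a=np.radians(18.8)
for d in (17,18.8,20.5): 
    a=np.radians(d); print(d,proj('wrist',[A[0]+.056*np.cos(a),A[1]+.056*np.sin(a),.062]))
im=cv2.imread('pics/w21.png'); cv2.imwrite('pics/w21d.png',cv2.resize(im[0:180,170:300],None,fx=4.4,fy=4.4,interpolation=cv2.INTER_CUBIC)[:600])
```

```text
0.111 [219.2  63.5] [233.7 183.5]
0.12 [216.8  61.9] [233.6 180.5]
0.077 [226.9  68.4] [234.2 194.4]
17 [np.float64(232.58959532303356), np.float64(118.0055979353801)]
18.8 [np.float64(230.7477595159524), np.float64(117.91602105576615)]
20.5 [np.float64(229.00915518895397), np.float64(117.88652944324642)]
```

```bash
sleep 1
```

```text
(no output)
```

View pics/w21d.png

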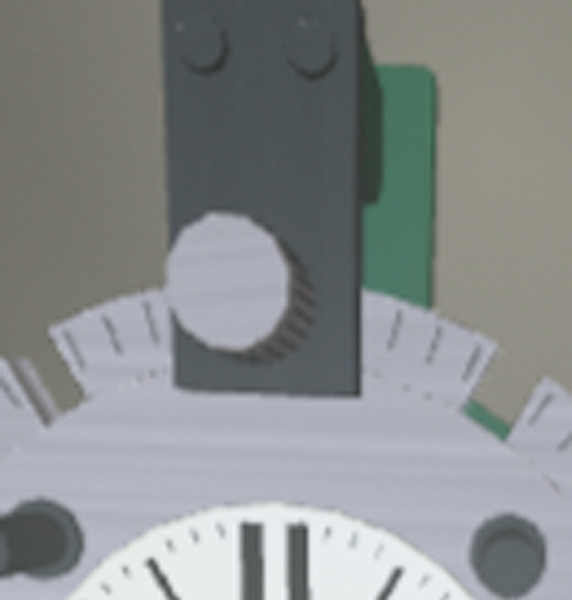

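The side-view head top is at row 183.6. Home predicts 183.5 and standing 180.5. Twelve is aligned and the gripper is clear above, so I'm handing in.

Run:
```python
from h import *
o=robot.observe(); print(o['clock'],o['tool_pos'],o['wrist_force'])
print(robot.job_done())
```

```text
32.65 [ 0.57342155 -0.10440669  0.22893239] [ 0.69723718  0.01101377 -0.2846702 ]
the job is handed in; nothing more can be done
None
```

The dial is locked at twelve: the index pin is through the bush and home in twelve's slot, with its head down on the bracket. I handed the job in at 32.7 s with the gripper open and clear, well above the table.

**What I did:** I turned the table by one hand post to about 13° short of the bracket and stood the pin in the bush. Then I pushed the same post on, slowing to 0.6 mm per call, until the pin dropped, and stopped there. The logged wrist force stayed around 2 N while pushing.

**Last checks:**
- **Pin home:** in the side view the head top is at row 183.6. A homed pin should be at 183.5 and one standing between slots at 180.5.
- **Pin seated:** no shank shows under the head, and the wrist view shows it upright on the arm.
- **Dial at twelve:** the double bar sits in line with the bracket in the wrist picture.

**One disagreement:** the network put twelve at 16.5° in that last picture, against my earlier bracket reading of 18.8°. It put the bush at 17.5° in the same picture. The arm was still settling and the dial centre also read about 3 mm off, so I took this as camera offset.

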